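# Load a bamboo slat and close the pinch roller through the guard window

## Robot

A 7-joint arm with a two-finger parallel gripper is mounted at the origin on the work surface. World frame = base frame: x ahead of the robot, y to its left, z up, the work surface at z = 0. Lengths are in m, angles in rad, forces in N, time in s.
With the tool pointing down it reaches from about 0.4 to 0.9 m from the base axis. Payload 5.6 kg.
Tool frame: the origin (TCP) lies midway between the tips of the shut fingers; the grasp point (between the pads) lies 19 mm behind it (bot.pinch_z is the distance from the TCP to the grasp point, in m); z points along the fingers, y is the line along which they close (so a half turn about z gives the same grasp; the last joint's range is limited). The gripper opens to 92 mm and grips with 3 to 60 N. Pads are 20 mm wide; open, the fingers measure 128 mm over their backs; the gripper's body (75 mm by 189 mm) begins 69 mm behind the grasp point.
Start: joints at [-1.269, 0.468, -0.012, 1.603, 0.006, 1.071, -0.056], TCP at [0.22, 0.612, 0.215] pointing down, gripper open.
Joint ranges: [-2.53, 2.53], [-0.31, 2.02], [-1.57, 1.55], [0.28, 2.44], [-1.29, 4.43], [0.15, 1.84], [-2.92, 2.92]. Speed limits (rad/s): [2.57, 2.57, 3.14, 3.14, 3.14, 3.14, 3.14].

## Interface

Orientations are given as a rotation vector (axis times angle).
In Python, from station import readout, cams, bot gives the robot as it stands. The module is installed in compiled form; this text tells all that it offers.
- The arm moves only by the shell command python3 -m crank 'ROWS' [OPENING] [FORCE]. ROWS is a JSON object of lists of equal length, an entry for each row: "slide": the shift along the tool's x, y, z in cm, a list of three; "roll": the turn about the tool's z in degrees. A call has 1 to 5 rows; each row is the pose to reach, as a shift and turn from the pose commanded when the call began, along the tool's axes at that moment; what a row does not reach only later rows make up. A row lasts 1/10 s, in which the tool goes at most 50 mm and 8.59 degrees, less where a joint would pass 70% of its speed; a pose out of reach is approached as far as the arm can. A call with a gripper value outside its range is refused whole. OPENING is the finger opening in cm, from 0 to 9.19, set as the call begins (- or left out, the last holds). The fingers move at their own pace and stop on an object; FORCE is the grip in N (left out, the last holds). Time passes only in rows, so rows that repeat a pose let the fingers close. It gives the time, the measured TCP pose, the force, the opening and the grip force at its end, in the units of the state.
- readout.observe(): the state, without advancing time (a new reading comes with each control period).
- cams.capture(name): name is "side" or "top"; returns a dict with "img" (384x512x3 uint8, blue, green, red), "z_map" (384x512 float32, m along the optical axis (not along the pixel's ray), 0 where there is no reading), "fx", "fy", "cx", "cy" (pixels), "R" (3x3) and "t" (3): a world point X has camera coordinates R X + t. Camera axes: x right, y down, z forward; pixel columns grow to the right and rows downward; lengths in m; the calibration is good to about 2 mm. A picture is of the moment at which its call begins.
- bot.job_done(): hands the job in; it is judged then, once.
The state is a dict: "clock": time; "joints": joint angles; "qvel": joint speeds; "joint_torque": joint torques, N m; "tcp_pos": TCP position; "orientation": TCP orientation; "force": force on the tool from outside, world axes, zero at the start; "moment": the same for the moment, N m; "grip_width": finger opening in m; "grip_force": force on a finger pad.
Only numpy, scipy, OpenCV 4.12 (cv2) and the standard library are available. Lean on these libraries where they do the work, as an engineer would, in place of code of your own. Each camera call takes 0.05 s, during which the arm holds its last target. There are 200 camera calls.

## Task

Load the slat-sizing machine: with the fingertips push the bamboo slat that lies in its infeed, by its overhanging tail end, until its leading end butts against the knife block. Then reach through the window in the top of the yellow guard and press the red lever pad all the way down, so that the pinch roller closes on the slat. Never touch the yellow guard, do not lift the slat, and leave everything else on the bench where it is.

Things in the scene. Friction and masses are not known exactly. Their poses are not given: they have to be found in the camera images.
- machine: Bench-top slat-sizing machine, fixed; green bed 150 x 300 mm, yellow guard on top, blue motor on its +x side (out to x = 310 mm, up to z = 132 mm), yellow switch box on its -x side. Origin on the bench under the bed. +y is the feed direction, +x the motor side, z up.
- plate_end (a point): Middle of the infeed edge of the steel plate the slat slides on: machine frame (0, -215, 70) mm, on the plate's top. Side guides 44 mm apart, tops at z = 84 mm, run from y = -195 to 45 mm. Beyond the edge (more negative y) there is only the bench, 70 mm below. Same axes as the machine.
- guard: Yellow sheet-steel hood over the rollers, fixed on the machine, same origin and axes as the machine. Spans x -80 to 80 mm, y -125 to 100 mm; its top surface is at z = 150 mm, sheet 3 mm thick. It must not be touched by any part of the robot.
- window (a point): Centre of the rectangular window in the top of the guard, at the level of the top surface: machine frame (0, -45, 150) mm; the clear opening is 70 mm along x and 90 mm along y, with flat black trim. Same axes as the machine.
- pinch_lever (a joint): Pinch lever under the guard, hinged on an axis along machine x at machine frame y = 75, z = 112 mm. 0 = up (roller open), 0.22 rad = all the way down on its stop (roller on the slat). It stays where it is left; pressing the pad takes about 5 N, then it meets a hard stop.
- lever_pad (a point): Centre of the top face of the red thumb pad of the pinch lever (46 mm along x, 36 mm along y). Up: machine frame (0, -45, 142) mm, 8 mm below the top of the guard. Fully down: (0, -49, 115) mm, 35 mm below the top of the guard.
- slat: The bamboo slat to load, 40 mm wide (x), 280 mm long (y), 10 mm thick, about 90 g, loose in the infeed. Origin at the centre of its underside; +y is its leading end. It starts 35 to 65 mm short of the knife block and slides easily.
- slat_tail (a point): Centre of the tail end face of the slat (its -y end), at mid thickness. It overhangs the end of the plate: with the slat home it lies at machine y = -235 mm, still 20 mm outside the plate.
- slat_lead (a point): Centre of the leading end face of the slat (its +y end), at mid thickness.
- knife_face (a point): Point on the face of the knife block that the slat's leading end must butt against, machine frame (0, 45, 75) mm, inside the guard; same axes as the machine.
- spare_slat_a: Spare slat lying on the bench, same size, origin at the centre of its underside. Leave alone.
- spare_slat_b: Another spare slat lying on the bench, same size. Leave alone.
- billhook: Billhook, 330 mm long, wooden handle and flat dark blade, lying on the bench, 32 mm high; origin under the front of the handle. Leave alone.
- mallet: Wooden mallet lying on the bench, 68 mm high, handle 200 mm long towards its -x; origin under the head. Leave alone.
- water_bottle: Clear water bottle with a blue cap, 66 mm across, 210 mm tall, origin under its centre. Leave alone.
- seedling_pot: Black nursery pot, 84 mm across, 85 mm tall, with a seedling of about 100 mm above; origin under its centre. Leave alone.

How it is judged:
By the outcome, as a careful person would: the job done as asked, in the order asked, and still so for the second after the job is handed in, with the robot touching nothing.
It also fails if it takes over 45 s, if anything falls off the work surface, if the arm or the gripper's body presses on something with over 40 N, if the wrist force passes 120 N, or if a joint passes its speed limit or range.

## Working session

There is one attempt and no reset: what is moved stays moved. The work goes in short steps, Python scripts to look and compute and a shell command to move; the robot and the scene stay as the last step left them, time stands still between calls to the robot, and variables do not carry over. Pictures are saved under pics/ and viewed, at most 10 in all, crops included, and the job is handed in when it is done.

```bash
mkdir -p pics
python3 - <<'E'
from station import readout,cams,bot
import cv2,numpy as np
print(readout.observe())
for n in("side","top"):
    c=cams.capture(n); cv2.imwrite(f"pics/{n}0.png",c["img"]); np.savez(f"{n}0.npz",**c)
    print(n,c["fx"],c["cx"],c["cy"],c["R"],c["t"])
E
```

```text
{'clock': 0.0, 'joints': array([-1.26900087,  0.4683958 , -0.01158009,  1.60361441,  0.00599893,
        1.07137521, -0.0562849 ]), 'qvel': array([-1.29035086e-03,  9.28113778e-05, -1.53943935e-04,  1.12805148e-04,
       -1.77615274e-03, -5.67001432e-04,  2.43077466e-03]), 'joint_torque': array([-8.12876315e-04, -5.20565557e+01, -1.25948826e-02, -2.43753505e+01,
       -5.66882221e-02,  1.71051105e-02,  1.19815963e-04]), 'tcp_pos': array([0.21958727, 0.61117463, 0.21363206]), 'orientation': array([-5.39003001e-01, -3.09483450e+00,  2.74919857e-03]), 'force': array([-0.50202172, -0.10569239, -0.04467119]), 'moment': array([ 0.02696884,  0.04574372, -0.01610755]), 'grip_force': 0.0, 'grip_width': 0.09195021505215997}
side 491.0373932523764 255.72387838379424 189.7655572039549 [[ 0.99764044 -0.06814665 -0.00834152]
 [-0.0573489  -0.76037572 -0.64694658]
 [ 0.03774456  0.64589845 -0.7624897 ]] [-0.48242044  0.09162902  1.51523071]
top 483.7044462491735 252.4594728949937 184.81642119971303 [[-6.78172233e-03 -9.99975772e-01 -1.56953641e-03]
 [-9.92188738e-01  6.92440745e-03 -1.24553444e-01]
 [ 1.24561295e-01  7.12589476e-04 -9.92211659e-01]] [-0.02572337  0.47984281  1.74260061]
```

View pics/top0.png

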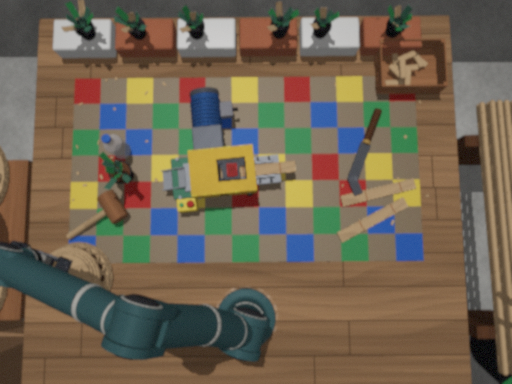

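View pics/side0.png

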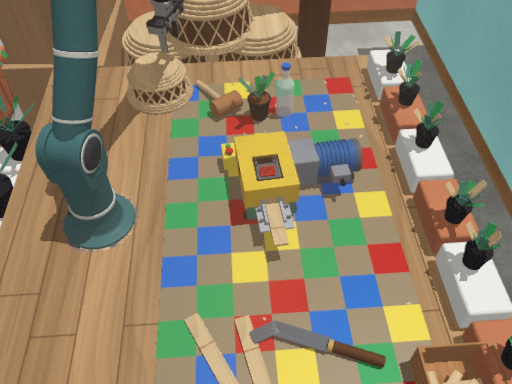

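The top view shows the machine at about (222,170), with the feed pointing left (roughly world +y). The window is at (232,170) and the slat tail at (295,168). The side view shows the window at (267,170) and the tail at (280,240). Next I'll fit the pose.

```bash
cat > h.py <<'E'
import numpy as np,cv2
def world(c):
    v,u=np.mgrid[0:384,0:512]; z=c["z_map"]
    P=np.stack([(u-c["cx"])/c["fx"]*z,(v-c["cy"])/c["fy"]*z,z],-1)
    return (P-c["t"])@c["R"]
def rect(p):
    (cx,cy),(w,h),a=cv2.minAreaRect((p[:,:2]*1000).astype(np.float32)); return cx,cy,w,h,a
E
python3 - <<'E'
from h import *
for n in("side","top"):
    c=dict(np.load(f"{n}0.npz")); W=world(c); hsv=cv2.cvtColor(c["img"],cv2.COLOR_BGR2HSV)
    H,S,V=[hsv[...,i].astype(int) for i in range(3)]
    near=(W[...,0]>.3)&(W[...,0]<.75)&(W[...,1]>-.3)&(W[...,1]<.4)&(c["z_map"]>0)
    m=near&(H>20)&(H<35)&(S>150)&(abs(W[...,2]-.15)<.006)
    k,l,st,_=cv2.connectedComponentsWithStats(m.astype(np.uint8)); m=l==1+st[1:,4].argmax()
    print(n,"guard",m.sum(),rect(W[m]),np.median(W[m][:,2]))
    m=near&((H<8)|(H>172))&(S>120)&(W[...,2]>.1)&(W[...,2]<.16)
    p=W[m]; print("red",len(p),p.mean(0),p.min(0),p.max(0))
    m=near&(W[...,2]>.07)&(W[...,2]<.09)&(H>8)&(H<28)&(S>40)&(S<170)&(W[...,1]<.05)
    k,l,st,_=cv2.connectedComponentsWithStats(m.astype(np.uint8)); m=l==1+st[1:,4].argmax()
    print("slat",m.sum(),rect(W[m]),W[m].min(0),W[m].max(0),np.median(W[m][:,2]))
    v=np.argwhere(m); print(v.min(0),v.max(0))
E
```

```text
side guard 2301 (517.0338745117188, 75.22865295410156, 159.7173309326172, 232.9514923095703, 4.973395347595215) 0.14973331219924166
red 160 [0.52110134 0.03876593 0.13743613] [0.49770253 0.01916106 0.12532594] [0.54523576 0.06065712 0.14602864]
slat 704 (528.773681640625, -99.67710876464844, 56.463958740234375, 170.53646850585938, 3.4187142848968506) [ 0.49567107 -0.18515606  0.07028516] [ 0.55977008 -0.01315971  0.08790146] 0.07976627131777062
[197 260] [245 287]
top guard 1971 (517.0611572265625, 74.77847290039062, 157.70809936523438, 220.09889221191406, 5.3883843421936035) 0.15028146345737028
red 134 [0.51968492 0.04263232 0.1381071 ] [0.49709645 0.02392763 0.12715044] [0.54310681 0.05879206 0.14790642]
slat 456 (535.705322265625, -109.89107513427734, 50.30065155029297, 146.70901489257812, 9.630423545837402) [ 0.4986578  -0.18219634  0.07054044] [ 0.56228254 -0.03841648  0.08960419] 0.08082470856217214
[160 255] [178 295]
```

```bash
cat >> h.py <<'E'
from scipy.spatial.transform import Rotation as Ro
YAW=np.radians(5.2); O=np.array([.5159,.0874,0])
M=Ro.from_euler('z',YAW).as_matrix()
def go(*mm,show=True):
    from station import readout
    s=readout.observe(); R=Ro.from_rotvec(s["orientation"]).as_matrix()
    d=R.T@(O+M@(np.array(mm)/1000)-s["tcp_pos"])*100
    ty=M.T@R[:,1]; roll=np.degrees(np.arctan2(ty[1],ty[0])); roll=(roll+90)%180-90
    print("go",mm,"slide cm",d.round(2),"roll",round(roll,1),"now mm",(M.T@(s["tcp_pos"]-O)*1000).round(1),"t",round(s["clock"],2),"F",(M.T@s["force"]).round(1),"tilt",R[:,2].round(3))
E
python3 -c "
from h import *
go(0,-330,330);go(0,-330,66)
c=dict(np.load('top0.npz'));W=world(c);print(W[140,115],W[165,118],W[205,110])"
```

```text
go (0, -330, 330) slide cm [-59.52 -69.22 -11.51] roll 65.0 now mm [-247.6  548.5  213.7] t 0.1 F [-0.  -0.3 -0.6] tilt [-0.    -0.002 -1.   ]
go (0, -330, 66) slide cm [-59.52 -69.18  14.89] roll 65.0 now mm [-247.6  548.5  213.7] t 0.1 F [-0.  -0.3 -0.6] tilt [-0.    -0.002 -1.   ]
[0.6229299  0.44350829 0.15485906] [0.54016734 0.43840749 0.1276663 ] [0.40580146 0.47962793 0.06849212]
```

```bash
python3 -m crank '{"slide":[[0,0,-4.5],[0,0,-9],[-2,-2.5,-12],[-5,-6,-12],[-8,-9.5,-12]],"roll":[0,0,0,0,0]}' 0 10
for i in 1 ; do python3 -m crank '{"slide":[[-3,-3.5,0],[-6,-7,0],[-9,-10.5,0],[-12,-14,0],[-15,-17.5,0]],"roll":[0,0,0,0,0]}'; done
python3 -m crank '{"slide":[[-3,-3.5,0],[-6,-7,0],[-9,-10.5,0],[-12,-14,0],[-15,-17.5,0]],"roll":[0,0,0,0,0]}'
python3 -m crank '{"slide":[[-3,-3.5,0],[-6,-7,0],[-9,-10.5,0],[-12,-14,0],[-15,-17.5,0]],"roll":[0,0,0,0,0]}'
python3 -c "
from h import *
go(0,-330,330)"
```

```text
clock: 0.6
tcp_pos: [0.2632, 0.4943, 0.3351]
orientation: [0.537, 3.095, 0.002]
force: [1.1, -0.2, -0.2]
grip_width: 0.054
grip_force: 0.0
clock: 1.1
tcp_pos: [0.3451, 0.2778, 0.3344]
orientation: [-0.539, -3.095, 0.0]
force: [-0.4, -0.4, -0.1]
grip_width: 0.0137
grip_force: 0.0
clock: 1.6
tcp_pos: [0.427, 0.0626, 0.3346]
orientation: [0.539, 3.095, 0.001]
force: [0.8, 0.2, 0.1]
grip_width: 0.0008
grip_force: 0.0
clock: 2.1
tcp_pos: [0.5091, -0.1525, 0.3346]
orientation: [0.538, 3.095, 0.001]
force: [1.3, -0.4, -0.8]
grip_width: 0.0007
grip_force: 0.0
go (0, -330, 330) slide cm [-6.45 -7.11  0.45] roll 65.1 now mm [ -28.5 -238.3  334.6] t 2.1 F [ 1.2 -0.5 -0.8] tilt [ 0.  0. -1.]
```

```bash
python3 -m crank '{"slide":[[-2,-2,0],[-4,-4,0],[-6.4,-7.1,0],[-6.4,-7.1,0],[-6.4,-7.1,0]],"roll":[8,16,24,32,40]}'
python3 -m crank '{"slide":[[0,0,0],[0,0,0],[0,0,0],[0,0,0],[0,0,0]],"roll":[8,16,25,25,25]}'
python3 -c "
from h import *
from station import cams
go(0,-330,150);go(0,-330,66)
for n in ('top','side'):
  c=cams.capture(n); np.savez(n+'1.npz',**c)
c=dict(np.load('side1.npz')); cv2.imwrite('pics/s1.png',cv2.resize(c['img'][120:280,200:380],None,fx=4,fy=3.7,interpolation=cv2.INTER_CUBIC)[:600,:800])
"
```

```text
clock: 2.6
tcp_pos: [0.5447, -0.241, 0.3339]
orientation: [-1.576, -2.716, 0.002]
force: [-0.5, 0.8, 0.4]
grip_width: 0.0006
grip_force: 0.0
clock: 3.1
tcp_pos: [0.5451, -0.2391, 0.3343]
orientation: [-2.113, -2.324, 0.001]
force: [0.3, -0.3, -0.2]
grip_width: 0.0006
grip_force: 0.0
go (0, -330, 150) slide cm [-0.22  0.06 18.43] roll 0.2 now mm [  -0.5 -327.8  334.3] t 3.1 F [ 0.3 -0.3 -0.2] tilt [-0.001 -0.    -1.   ]
go (0, -330, 66) slide cm [-0.22  0.07 26.83] roll 0.2 now mm [  -0.5 -327.8  334.3] t 3.1 F [ 0.3 -0.3 -0.2] tilt [-0.001 -0.    -1.   ]
```

View pics/s1.png

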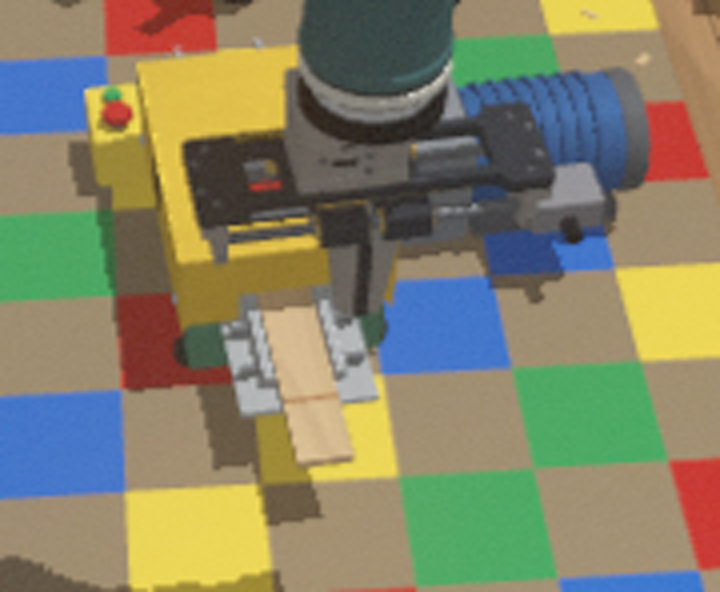

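The view shows the closed fingertips hovering beyond the tail, and the slat tail end is at about (325,460) in the crop. I'll measure the tail and slat in the machine frame from the unobstructed first images.

Run:
```python
from h import *
for n in("side","top"):
    c=dict(np.load(f"{n}0.npz")); P=(world(c)-O)@M*1000
    m=(abs(P[...,0])<60)&(P[...,1]<-222)&(P[...,1]>-320)&(P[...,2]>65)&(P[...,2]<90)
    p=P[m]; print(n,len(p),p.min(0),p.max(0),np.median(p,0))
    for lo in range(-290,-220,15):
        q=p[(p[:,1]>=lo)&(p[:,1]<lo+15)]
        if len(q): print(lo,q[:,0].min(),q[:,0].max(),len(q))
```

```text
side 236 [ -19.30356055 -273.46917507   69.85747749] [  20.24195917 -222.0073526    86.35932117] [-1.50278881e-01 -2.49951932e+02  7.96581793e+01]
-275 -18.036340148657366 20.2419591654648 76
-260 -19.00231957559636 20.226635272010196 63
-245 -18.991587424412266 20.06414890518912 62
-230 -19.303560553738713 19.254691549296457 35
top 157 [ -18.56780211 -271.40012622   65.79944941] [  22.58838088 -222.06373054   89.60418897] [   1.73833735 -246.98779979   80.96575489]
-275 -18.567802108900167 22.588380878066555 38
-260 -16.969325976104006 20.342666225040027 45
-245 -16.821695998346886 21.810175956251005 47
-230 -18.10552588254562 22.571393960231912 27
```

```bash
python3 -m crank '{"slide":[[0,0,4.5],[0,0,9],[0,0,13.5],[0,0,18],[0,0,20]],"roll":[0,0,0,0,0]}'
python3 -m crank '{"slide":[[0,0,3],[0,0,5],[0,0,6.8],[0,0,6.8]],"roll":[0,0,0,0]}'
python3 -c "
from h import *
go(0,-300,66)"
```

```text
clock: 3.7
tcp_pos: [0.5431, -0.2381, 0.1306]
orientation: [-2.112, -2.319, 0.003]
force: [-0.6, 0.2, 0.3]
grip_width: 0.0004
grip_force: 0.0
clock: 4.1
tcp_pos: [0.5438, -0.2387, 0.0645]
orientation: [-2.114, -2.319, 0.002]
force: [0.2, -1.0, -0.1]
grip_width: 0.0006
grip_force: 0.0
go (0, -300, 66) slide cm [ 2.73  0.18 -0.15] roll 0.1 now mm [  -1.7 -327.3   64.5] t 4.1 F [ 0.1 -1.  -0.1] tilt [-0.004  0.001 -1.   ]
```

```bash
python3 -m crank '{"slide":[[1,0.2,0],[2,0.2,0],[3,0.2,0],[4,0.2,0],[4.5,0.2,0]],"roll":[0,0,0,0,0]}'
python3 -m crank '{"slide":[[0.5,0,0],[1,0,0],[1.5,0,0],[2,0,0],[2.5,0,0]],"roll":[0,0,0,0,0]}'
python3 -c "
from h import *
go(0,-245,66)"
```

```text
clock: 4.6
tcp_pos: [0.5434, -0.1924, 0.0669]
orientation: [-2.115, -2.323, -0.002]
force: [-0.6, -0.5, 0.3]
grip_width: 0.0007
grip_force: 0.0
clock: 5.1
tcp_pos: [0.5407, -0.1694, 0.0666]
orientation: [2.118, 2.32, -0.0]
force: [0.2, 0.7, 0.9]
grip_width: 0.0005
grip_force: 0.4
go (0, -245, 66) slide cm [ 1.3  -0.15  0.06] roll 0.0 now mm [   1.5 -258.    66.6] t 5.1 F [0.2 0.7 0.9] tilt [ 0. -0. -1.]
```

Next come small steps, watching the force for contact with the knife block.

```bash
python3 -m crank '{"slide":[[0.2,0,0],[0.4,0,0],[0.6,0,0],[0.8,0,0],[0.8,0,0]],"roll":[0,0,0,0,0]}'
python3 -m crank '{"slide":[[0.1,0,0],[0.2,0,0],[0.3,0,0],[0.3,0,0]],"roll":[0,0,0,0]}'
python3 - <<'E'
from h import *
from station import cams
go(0,-245,66)
c=cams.capture('side'); P=(world(c)-O)@M*1000
m=(abs(P[...,0])<15)&(P[...,1]<-200)&(P[...,1]>-300)&(P[...,2]>74)&(P[...,2]<86)
print(len(P[m]),np.sort(P[m][:,1])[:8])
cv2.imwrite('pics/s2.png',cv2.resize(c['img'][160:280,200:360],None,fx=5,fy=5,interpolation=cv2.INTER_CUBIC))
E
```

```text
clock: 5.6
tcp_pos: [0.54, -0.1612, 0.0665]
orientation: [-2.117, -2.321, -0.0]
force: [1.2, 0.4, 0.4]
grip_width: 0.0007
grip_force: 0.0
clock: 6.0
tcp_pos: [0.5398, -0.1584, 0.0666]
orientation: [-2.117, -2.321, -0.0]
force: [0.6, 0.6, -0.1]
grip_width: 0.0007
grip_force: 0.0
go (0, -245, 66) slide cm [ 0.2  -0.15  0.06] roll 0.0 now mm [   1.5 -247.    66.6] t 6.0 F [ 0.7  0.6 -0.1] tilt [ 0.  0. -1.]
29 [-260.09899356 -259.45068349 -258.55968853 -258.37480911 -258.19739343
 -258.08763538 -257.94337101 -257.64286297]
```

View pics/s2.png

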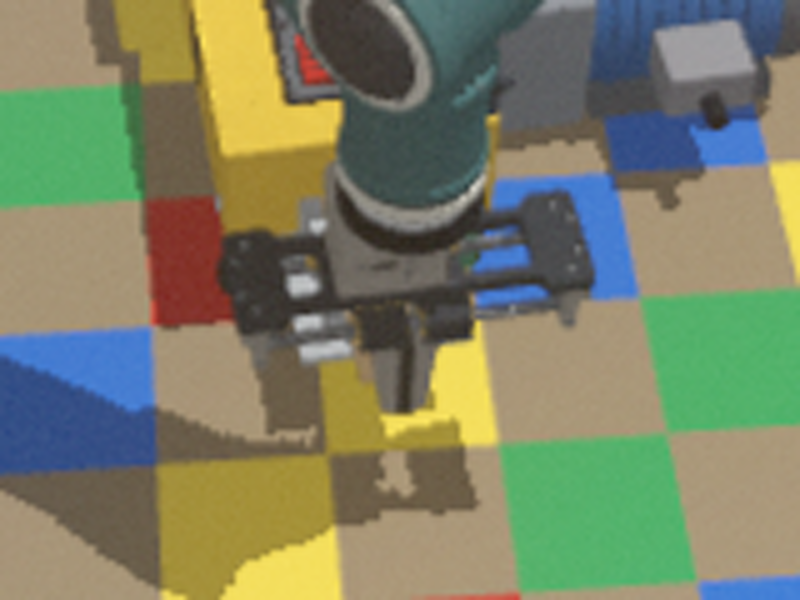

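The fingers are behind the tail at about (400,410), with the slat hidden in front of them. There's no stop force yet, so I'll keep going in 1 mm steps.

```bash
python3 -m crank '{"slide":[[0.1,0,0],[0.2,0,0],[0.2,0,0]],"roll":[0,0,0]}'
python3 -c "
from h import *
go(0,-245,66)"
python3 -m crank '{"slide":[[0.1,0,0],[0.2,0,0],[0.2,0,0]],"roll":[0,0,0]}'
python3 -c "
from h import *
go(0,-245,66)"
```

```text
clock: 6.35
tcp_pos: [0.5396, -0.1564, 0.0666]
orientation: [-2.117, -2.321, -0.0]
force: [-0.8, -0.8, -0.6]
grip_width: 0.0008
grip_force: 0.1
go (0, -245, 66) slide cm [-0.   -0.15  0.06] roll 0.0 now mm [   1.5 -245.    66.6] t 6.35 F [-0.9 -0.7 -0.6] tilt [ 0.  0. -1.]
clock: 6.65
tcp_pos: [0.5396, -0.1553, 0.0667]
orientation: [2.117, 2.319, -0.001]
force: [0.1, -2.4, -0.7]
grip_width: 0.0003
grip_force: 1.4
go (0, -245, 66) slide cm [-0.12 -0.16  0.07] roll 0.0 now mm [   1.6 -243.8   66.7] t 6.65 F [-0.1 -2.4 -0.7] tilt [ 0.001 -0.001 -1.   ]
```

```bash
python3 -m crank '{"slide":[[0.1,0,0],[0.2,0,0],[0.2,0,0]],"roll":[0,0,0]}'
```

```text
clock: 6.95
tcp_pos: [0.5397, -0.1552, 0.0671]
orientation: [2.116, 2.316, -0.002]
force: [0.8, -6.5, -0.5]
grip_width: 0.0005
grip_force: 3.5
```

The slat is butted: force rises to 6.5 N with no further motion. Now I'll retreat, rise and look.

```bash
python3 -m crank '{"slide":[[-1,0,0],[-3,0,0],[-6,0,0],[-8,0,-2],[-8,0,-6]],"roll":[0,0,0,0,0]}'
python3 -m crank '{"slide":[[0,0,-4.5],[0,0,-9],[0,0,-13],[0,0,-17],[0,0,-17]],"roll":[0,0,0,0,0]}'
python3 - <<'E'
from h import *
from station import cams
go(0,-47,300)
for n in('side','top'):
    c=cams.capture(n); P=(world(c)-O)@M*1000
    m=(abs(P[...,0])<15)&(P[...,1]<-190)&(P[...,1]>-300)&(P[...,2]>74)&(P[...,2]<86)
    print(n,m.sum(),np.sort(P[m][:,1])[:6])
    cv2.imwrite(f'pics/{n}3.png',cv2.resize(c['img'][120:270,200:350],None,fx=4,fy=4,interpolation=cv2.INTER_CUBIC))
E
```

```text
clock: 7.45
tcp_pos: [0.544, -0.2345, 0.1252]
orientation: [-2.119, -2.313, 0.005]
force: [0.2, 0.3, 1.3]
grip_width: 0.0005
grip_force: 0.0
clock: 7.95
tcp_pos: [0.5486, -0.2335, 0.3019]
orientation: [2.113, 2.316, 0.008]
force: [0.0, 0.3, -0.1]
grip_width: 0.0004
grip_force: 0.0
go (0, -47, 300) slide cm [27.55 -0.31  0.14] roll 0.1 now mm [   3.4 -322.5  301.9] t 7.95 F [ 0.1  0.3 -0.1] tilt [ 0.008 -0.001 -1.   ]
side 146 [-236.78596411 -236.7342771  -236.21719088 -236.212385   -235.99374904
 -235.86899747]
top 49 [-220.76422005 -220.67553544 -217.66801338 -216.49837842 -213.74460635
 -213.33987967]
```

View pics/side3.png

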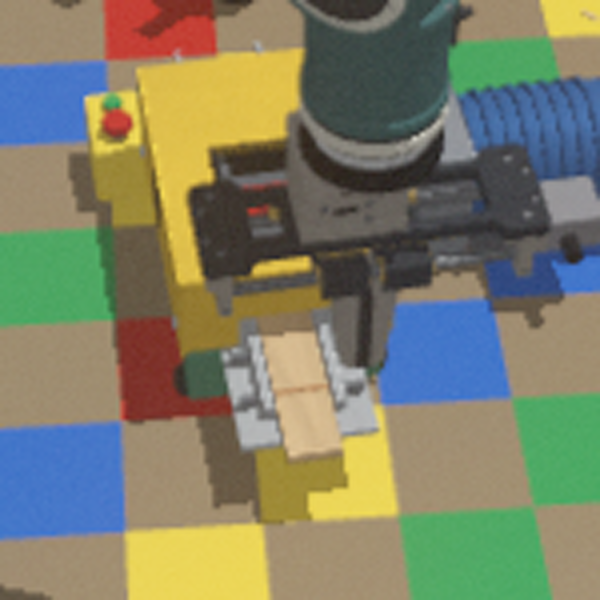

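The slat tail, at about (313,458) in the crop, is near y=-236, so it's home. Next I'll move over the window.

```bash
python3 -m crank '{"slide":[[4.5,0,0],[9,-0.2,0],[13.5,-0.3,0],[18,-0.3,0],[22.5,-0.3,0]],"roll":[0,0,0,0,0]}'
python3 -m crank '{"slide":[[3,0,0],[5,0,0],[5,0,0],[5,0,4],[5,0,8]],"roll":[0,0,0,0,0]}'
python3 - <<'E'
from h import *
from station import cams
go(0,-47,165); go(0,-47,114)
c=cams.capture('side')
cv2.imwrite(f'pics/s4.png',cv2.resize(c['img'][110:210,210:330],None,fx=6,fy=6,interpolation=cv2.INTER_CUBIC))
E
```

```text
clock: 8.55
tcp_pos: [0.5212, -0.0062, 0.2949]
orientation: [-2.115, -2.319, 0.004]
force: [0.8, 0.4, 0.5]
grip_width: 0.0007
grip_force: 0.0
clock: 9.05
tcp_pos: [0.5185, 0.0405, 0.2154]
orientation: [2.118, 2.32, 0.002]
force: [-0.7, 0.6, -1.3]
grip_width: 0.0004
grip_force: 0.0
go (0, -47, 165) slide cm [-0.01  0.17  5.04] roll 0.0 now mm [ -1.7 -46.9 215.4] t 9.05 F [-0.7  0.6 -1.3] tilt [ 0.001  0.001 -1.   ]
go (0, -47, 114) slide cm [-1.000e-02  1.600e-01  1.014e+01] roll 0.0 now mm [ -1.7 -46.9 215.4] t 9.05 F [-0.7  0.6 -1.3] tilt [ 0.001  0.001 -1.   ]
```

View pics/s4.png

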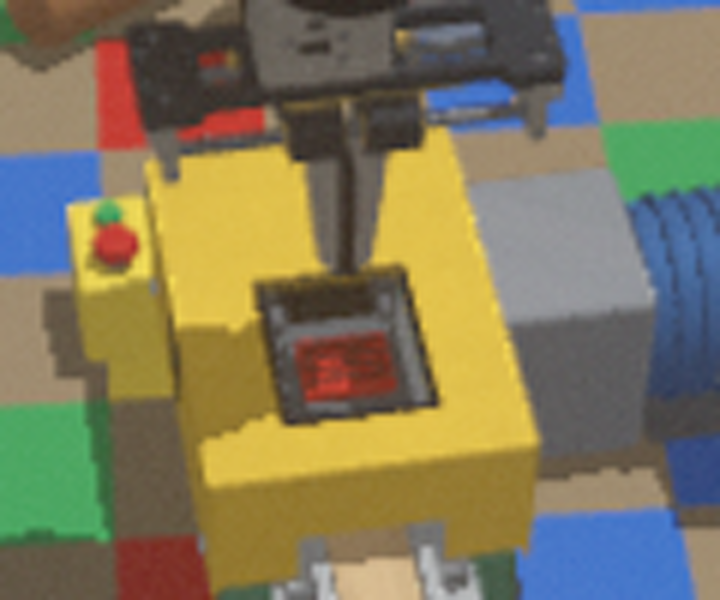

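The fingertips at (345,270) are above the window, lined up with the red pad at (347,365). Now I'll descend and press.

```bash
python3 -m crank '{"slide":[[0,0.2,2],[0,0.2,4],[0,0.2,6],[0,0.2,6.6],[0,0.2,7.2]],"roll":[0,0,0,0,0]}'
python3 -m crank '{"slide":[[0,0,0.6],[0,0,1.2],[0,0,1.8],[0,0,2.2],[0,0,2.5]],"roll":[0,0,0,0,0]}'
python3 -m crank '{"slide":[[0,0,0.2],[0,0,0.4],[0,0,0.4]],"roll":[0,0,0]}'
python3 -c "
from h import *
go(0,-47,114)"
```

```text
clock: 9.6
tcp_pos: [0.5204, 0.0405, 0.1446]
orientation: [-2.119, -2.319, 0.001]
force: [-0.4, -0.7, 0.4]
grip_width: 0.0005
grip_force: 0.0
clock: 10.1
tcp_pos: [0.5213, 0.0392, 0.1204]
orientation: [2.117, 2.317, -0.0]
force: [-1.3, -5.8, 4.7]
grip_width: 0.0005
grip_force: 3.1
clock: 10.4
tcp_pos: [0.5214, 0.039, 0.1168]
orientation: [2.117, 2.317, 0.0]
force: [-1.5, -6.5, 7.0]
grip_width: 0.0009
grip_force: 4.3
go (0, -47, 114) slide cm [ 0.17 -0.11  0.28] roll -0.0 now mm [  1.1 -48.7 116.8] t 10.4 F [-2.1 -6.4  7. ] tilt [ 0.002 -0.002 -1.   ]
```

```bash
python3 -m crank '{"slide":[[-0.1,0,0.1],[-0.1,0,0.2],[-0.1,0,0.2]],"roll":[0,0,0]}'
python3 -m crank '{"slide":[[0,0,0.1],[0,0,0.2],[0,0,0.2]],"roll":[0,0,0]}'
python3 -m crank '{"slide":[[0,0,0.1],[0,0,0.2],[0,0,0.2]],"roll":[0,0,0]}'
python3 -c "
from h import *
go(0,-47,114)"
```

```text
clock: 10.7
tcp_pos: [0.5215, 0.0389, 0.1164]
orientation: [2.119, 2.319, 0.003]
force: [-6.9, -3.7, 23.8]
grip_width: 0.001
grip_force: 12.0
clock: 11.0
tcp_pos: [0.5216, 0.0389, 0.1159]
orientation: [-2.118, -2.319, -0.005]
force: [-11.9, -4.1, 41.2]
grip_width: 0.0006
grip_force: 20.3
clock: 11.3
tcp_pos: [0.5216, 0.0389, 0.1156]
orientation: [-2.118, -2.317, -0.006]
force: [-18.3, -3.9, 59.0]
grip_width: 0.0005
grip_force: 28.8
go (0, -47, 114) slide cm [ 0.18 -0.13  0.16] roll -0.0 now mm [  1.3 -48.8 115.6] t 11.3 F [-18.5  -2.3  59. ] tilt [ 0.001  0.005 -1.   ]
```

The lever is on its hard stop at z≈116 mm, with the force climbing steeply. I'll withdraw straight up and check.

```bash
python3 -m crank '{"slide":[[0,0,-0.6],[0,0,-1.5],[0,0,-4],[0,0,-8],[0,0,-12]],"roll":[0,0,0,0,0]}'
python3 -m crank '{"slide":[[0,0,-4.5],[0,0,-8],[-4,0,-8],[-9,0,-8],[-13,0,-8]],"roll":[0,0,0,0,0]}'
python3 -m crank '{"slide":[[-4.5,0,0],[-9,0,0],[-13,0,0],[-13,0,0],[-13,0,0]],"roll":[0,0,0,0,0]}'
python3 - <<'E'
from h import *
from station import cams
go(0,-47,300)
A=[]
for n in('side','top'):
    c=cams.capture(n); P=(world(c)-O)@M*1000
    m=(abs(P[...,0])<15)&(P[...,1]<-190)&(P[...,1]>-300)&(P[...,2]>74)&(P[...,2]<86)
    hsv=cv2.cvtColor(c["img"],cv2.COLOR_BGR2HSV); H,S=hsv[...,0],hsv[...,1]
    r=(abs(P[...,0])<30)&(P[...,1]<0)&(P[...,1]>-90)&((H<8)|(H>172))&(S>120)&(P[...,2]>90)&(P[...,2]<160)
    print(n,m.sum(),np.sort(P[m][:,1])[:4],"pad",r.sum(),np.median(P[r],0))
    A.append(cv2.resize(c['img'][110:260,180:330],(400,400),interpolation=cv2.INTER_CUBIC))
cv2.imwrite('pics/f.png',np.hstack(A))
E
```

```text
clock: 11.8
tcp_pos: [0.5201, 0.0405, 0.2307]
orientation: [-2.117, -2.32, 0.002]
force: [-0.4, 0.7, 0.8]
grip_width: 0.0005
grip_force: 0.0
clock: 12.3
tcp_pos: [0.5325, -0.0906, 0.3104]
orientation: [2.116, 2.321, 0.002]
force: [1.1, -0.8, 0.4]
grip_width: 0.0004
grip_force: 0.0
clock: 12.8
tcp_pos: [0.5439, -0.2191, 0.3095]
orientation: [-2.12, -2.318, 0.0]
force: [-0.6, 0.8, 0.8]
grip_width: 0.0005
grip_force: 0.0
go (0, -47, 300) slide cm [26.08 -0.05  0.95] roll -0.1 now mm [ 1.000e-01 -3.078e+02  3.095e+02] t 12.8 F [-0.5  0.9  0.8] tilt [-0. -0. -1.]
side 141 [-238.26411541 -236.4684433  -235.86916672 -235.61961009] pad 21 [  0.32249682 -54.80393524 114.80010066]
top 22 [-206.53146818 -206.52711234 -203.27841047 -202.77695577] pad 139 [  1.28443505 -46.48920331 114.72375639]
```

View pics/f.png

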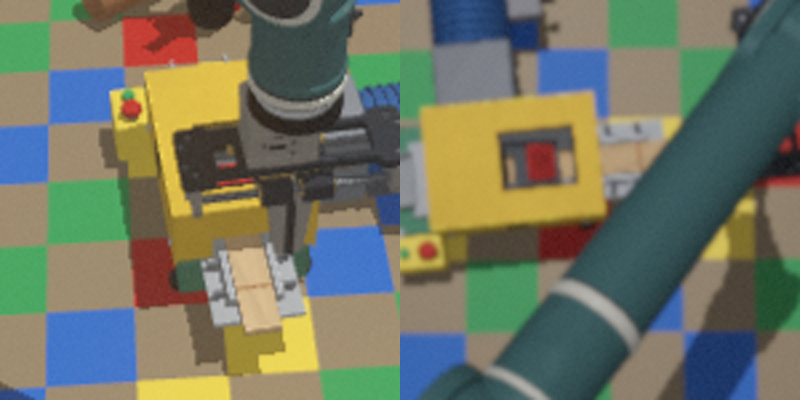

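The picture shows the pad down in the window at (540,160), at z≈115 mm, and the slat still home with its tail at (260,328). The robot is clear of everything.

```bash
python3 -c "
from station import bot; print(bot.job_done())"
```

```text
the job is handed in; nothing more can be done
None
```

The slat is pushed home against the knife block, the lever pad is pressed down to its stop, and the job is handed in with the robot clear of everything; I saw no contact with the guard.

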